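# Shut the watercolour tin and push its drawer home

### The arm

A 6-joint arm with a two-finger parallel gripper is mounted at the origin on a cart in front of the work surface, level with it; the furniture and walls round the work are solid. World frame = base frame: x ahead of the robot, y to its left, z up, the work surface at z = 0. Lengths are in mm, angles in rad, forces in N, time in s.
With the tool pointing down it reaches from about 250 to 775 mm from the base axis. Payload 4 kg.
Tool frame: the origin (TCP) lies at the very end of the fingers, on their centre line; the grasp point (between the pads) lies 19 mm behind it (grasp_offset is the distance from the TCP to the grasp point, in mm); z points along the fingers, y is the line along which they close (so a half turn about z gives the same grasp; the last joint's range is limited). The gripper opens to 85 mm and grips with 20 to 120 N. Pads are 22 mm wide; open, the fingers measure 114 mm over their backs; the gripper's body (76 mm by 85 mm) begins 54 mm behind the grasp point. The pads swing forward as they close: fully open they stand 13 mm farther back than shut.
Start: joints at [1.168, 0.087, 1.371, -0, 1.684, -0.103], TCP at [162.44, 525.482, 231.341] pointing down, gripper open.
Joint ranges: [-3.1, 3.1], [-0.76, 2.03], [0.27, 2.55], [-1.08, 4.22], [0.17, 2.65], [-2.57, 2.57]. Speed limits (rad/s): [2.79, 2.79, 3.14, 3.14, 3.14, 3.14].

### API

Orientations are given as a rotation vector (axis times angle).
In Python, from rig import * gives the robot as it stands.
- The arm moves only by the tool servo_tool, never from a script. Its argument "commands" is a list of rows, each a list of 7 numbers: the turn, a rotation vector about the world's x, y, z in rad, then the shift along the world's x, y, z in m, then the opening in per cent of the stroke, from 0 (shut) to 100 (fully open). A call has exactly 10 rows; each row shifts and turns the commanded pose from where the row before left it; what a row does not reach is not made up. A row lasts 1/12 s, in which the tool goes at most 41.7 mm and 7.16 degrees, less where a joint would pass 70% of its speed; a pose out of reach is approached as far as the arm can. A call with a gripper value outside its range is refused whole. The fingers move at their own pace and stop on an object; the grip force is fixed at half the most. Time passes only in rows, so rows that do not move let the fingers close, or fill a call up. It gives the time, the measured TCP pose, the force, the opening and the grip force at its end, in the units of the state.
- sense(): the state, without advancing time (a new reading comes with each control period).
- get_image(name): name is "side" or "top"; returns (picture, depth): 420x560x3 uint8, blue, green, red; 420x560 float32, mm along the optical axis (not along the pixel's ray), 0 where there is no reading.
- camera_info(name): a dict with "camera_matrix" (3x3 intrinsics, pixels), "k1" (the pictures are not rectified: a ray, as slopes to the right and down, at radius r is drawn at 1 + k1 r^2 times it, then the intrinsics apply), "rvec" (rotation vector, rad) and "tvec" (3), from world to camera coordinates, as OpenCV has them. Camera axes: x right, y down, z forward; pixel columns grow to the right and rows downward; lengths in mm; the calibration is good to about 2 mm. A picture is of the moment at which its call begins. camera_info takes no time and is no camera call.
- finish_job(): hands the job in; it is judged then, once.
The state is a dict: "clock": time; "joints": joint angles; "qd": joint speeds; "joint_efforts": joint torques, N m; "eef_pos": TCP position; "eef_rot": TCP orientation; "wrist_force": force on the tool from outside, world axes, zero at the start; "torque": the same for the moment, N m; "grip_width": finger opening in mm; "finger_force": force on a finger pad.
Only numpy, scipy, OpenCV 4.12 (cv2) and the standard library are available. Lean on these libraries where they do the work, as an engineer would, in place of code of your own. Each camera call takes 0.05 s, during which the arm holds its last target. There are 200 camera calls.

### The job

Put the watercolours away with the fingertips alone. Leave the drawer where it is while you tip the open lid of the paint tin forward until the tin is shut; then push the blue drawer, with the tin in it, fully home into the little chest. Do not lift the tin, and leave the other things on the desk and on the chest where they are.

Things in the scene. Friction and masses are not known exactly. Their poses are not given: they have to be found in the camera images.
- chest: Low dark wooden chest with one drawer, fixed to the desk: 150 mm deep with the drawer front, 262 wide, 56 high. Origin at the centre of its underside. x points from the drawer front to the back, away from the robot (turned up to 0.2 rad), y to the left, z up. The drawer slides along x. The top runs from x = -63 to +75 mm; eraser and pin box lie on it near the left and right ends.
- drawer (a joint): How far the drawer is pulled out, m: 0 is fully home with its blue front flush, about 0.125 at the start, 0.134 at most. It runs freely (about 1 N of friction) and stays where it is left.
- knob_front (a point): Centre of the flat front of the round brass knob (22 mm across) on the drawer front, 28.5 mm above the desk; moves with the drawer. The knob stands 13 mm off the blue front, which is 262 mm wide, 12 mm thick and reaches from 1.5 to 54.5 mm above the desk. Knob or front may be pushed along the chest's +x.
- tin_lid (a joint): Angle of the paint tin's lid, rad: 0 is shut, about 1.4 (nearly upright) at the start, 2.06 at most. A slightly stiff hinge (about 0.02 N m): the lid stays nearly upright by itself; tipped forward it may fall shut or stay half-way, and then it is pressed down with under 1 N.
- lid_edge (a point): Middle of the lid's free edge. The lid is 220 mm wide, 102 mm from hinge to edge, 2 mm thick. The hinge runs along the chest side of the tin, 27 mm above the desk: lid upright, the edge is 0.13 m above the desk; shut, it is at the tin's front, 28 mm above the desk, some 25 to 35 mm behind the knob's front. Behind the upright lid there is free room above the chest.
- tin: Black paint tin with watercolour pans, 104 x 219 x 18 mm when shut, loose in the drawer; origin at the centre of its underside, 11 mm above the desk. x points to its hinge side (towards the chest), y along the tin, z up.
- eraser: Dark blue and pink eraser, 20 x 42 x 13 mm, loose on the chest's top near its left end; origin at the centre of its underside. To be left alone.
- pin_box: Small red box of pins, 36 x 55 x 14 mm, loose on the chest's top near its right end; origin at the centre of its underside. To be left alone.
- gold_jar: Black paint jar, 51 mm across, 44 mm high, loose on the desk to the left of the chest; origin at the centre of its underside. To be left alone.
- glue_stick: Upright yellow glue stick with a red cap, 26 mm across, 86 mm high, loose on the desk to the right of the chest; origin at the centre of its underside. To be left alone.
- paint_tube: White and red paint tube, 39 x 131 x 26 mm, lying loose on the desk to the left of the drawer, nearer the robot than the jar; origin at the centre of its underside. To be left alone.

How it is judged (in metres and radians):
On the way, in this order (a step that is already met when the one before it is completed fails the run):
1. the tin's lid is shut while the drawer still stands where it was (value of joint tin_lid below 0.08 rad and distance of knob_front from where it was at the start of the episode below 0.03 m), for 0.2 s.
2. the drawer is home with the shut tin in it (value of joint drawer below 0.005 m and value of joint tin_lid below 0.12 rad), for 0.2 s.
At the end, for the whole second after the job is handed in: The drawer is home (within 5 mm of flush), the tin lies flat and still in it, shut (lid within 0.12 rad) (all of step 2 and x of tin in the frame of chest between -0.02 and 0.02 m and z of tin in the frame of chest below 0.016 m and angle between tin's own z axis and vertical below 0.05 rad and linear speed of tin below 0.02 m/s); the robot touches nothing.
It fails at once if the drawer is pushed in more than 30 mm while the tin's lid is still open (distance of knob_front from where it was at the start of the episode above 0.03 m and value of joint tin_lid above 0.3 rad).
It fails at once if the tin is lifted more than 12 mm out of its drawer or tipped up (height (world z) of tin above 0.023 m or angle between tin's own z axis and vertical above 0.15 rad).
It fails at once if another thing is moved more than 25 mm (distance of any of eraser, pin_box, gold_jar, glue_stick, paint_tube from where it was at the start of the episode above 0.025 m).
It also fails if it takes over 51 s, if anything falls off the work surface, if the arm or the gripper's body presses on something with over 40 N, if the wrist force passes 120 N, or if a joint passes its speed limit or range.

## Working session

There is one attempt and no reset: what is moved stays moved. The work goes in short steps, Python scripts to look and compute and a tool call to move; the robot and the scene stay as the last step left them, time stands still between calls to the robot, and variables do not carry over. Pictures are saved under pics/ and viewed, at most 10 in all, crops included, and the job is handed in when it is done.

Besides the shell and the picture viewer there is one more tool, called after "Request:" as name(argument=value, ...), one argument or row to a line, values as JSON. servo_tool: Moves the arm, as the interface text tells. Its arguments: {"type":"object","properties":{"commands":{"type":"array","items":{"type":"array","items":{"type":"number"}}}},"required":["commands"]}

```bash
mkdir -p pics
cat > h.py <<'E'
from rig import *
import numpy as np, cv2
def cam(n):
    c=camera_info(n);R=cv2.Rodrigues(np.array(c["rvec"],float))[0];return np.array(c["camera_matrix"]),c["k1"],R,np.array(c["tvec"],float).ravel()
def ray(n,u,v):
    K,k,R,t=cam(n);p=cv2.undistortPoints(np.array([[[u,v]]],float),K,np.array([k,0,0,0.]))[0,0]
    return -R.T@t,R.T@np.array([p[0],p[1],1.])
def onz(n,u,v,z):
    o,d=ray(n,u,v);return o+d*(z-o[2])/d[2]
def atd(n,u,v,D):
    o,d=ray(n,u,v);return o+d*D
E
python3 - <<'E'
from h import *
s=sense();print(s["clock"],s["eef_pos"],s["eef_rot"],s["grip_width"])
for n in("side","top"):
    p,d=get_image(n);cv2.imwrite(f"pics/{n}0.png",p);np.save(f"{n}d.npy",d);c=cam(n);print(n,-c[2].T@c[3],c[2][2])
E
```

```text
0.0 [162.21307356 525.01755481 230.13416584] [-0.46897955 -3.10578379  0.00336712] 85.06417656379914
side [  315.90291026 -1375.10109078   943.64426046] [ 0.15869141  0.8257075  -0.54131707]
top [ 287.38882135    3.03313594 1320.19140279] [ 0.20691371 -0.02222359 -0.97810676]
```

View pics/side0.png

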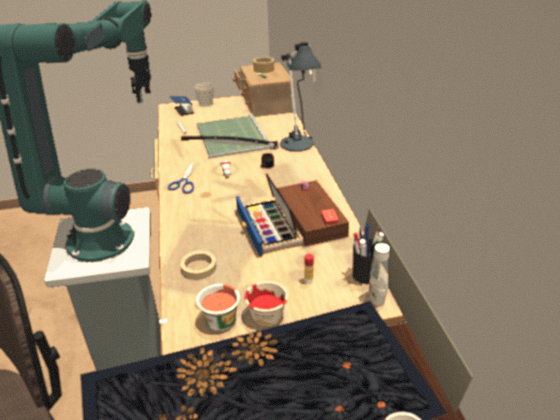

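View pics/top0.png

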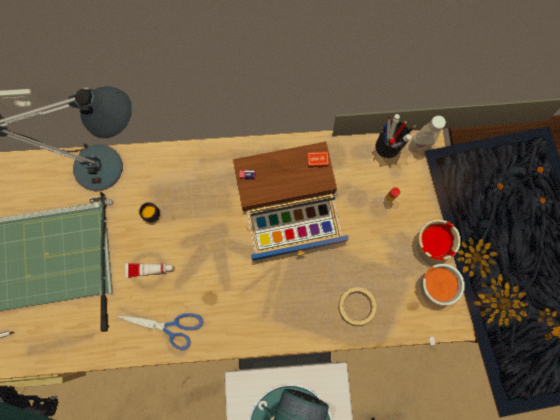

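The side view shows the open lid as a dark strip at about (270,178)–(300,240), with the blue front at (240,200)–(260,250). In the top view the blue front runs (253,257)–(347,239), the knob is at about (300,254) and the chest covers (236–335, 145–208).

Run:
```python
from h import *
for n,(u0,u1,v0,v1) in {"top":(225,355,135,270),"side":(225,355,165,265)}.items():
    p=cv2.imread(f"pics/{n}0.png");d=np.load(f"{n}d.npy")
    K,k,R,t=cam(n)
    U,V=np.meshgrid(np.arange(u0,u1),np.arange(v0,v1));uv=np.stack([U,V],-1).reshape(-1,1,2).astype(float)
    q=cv2.undistortPoints(uv,K,np.array([k,0,0,0.]))[:,0];D=d[v0:v1,u0:u1].ravel()
    P=(np.c_[q,np.ones(len(q))]*D[:,None]-t)@R
    m=(D>0)&(P[:,2]>75);L=P[m];print(n,"lid pts",len(L), "z percentiles",np.percentile(L[:,2],[5,50,95,99]) if len(L) else 0)
    for lo,hi in((75,95),(95,115),(115,140)):
        l=L[(L[:,2]>lo)&(L[:,2]<hi)]
        if len(l)>5:
            a=np.polyfit(l[:,1],l[:,0],1);print(lo,len(l),l.mean(0).round(1),"slope",a[0].round(3),"y",l[:,1].min().round(),l[:,1].max().round())
    hsv=cv2.cvtColor(p[v0:v1,u0:u1],cv2.COLOR_BGR2HSV).reshape(-1,3)
    b=(hsv[:,0]>98)&(hsv[:,0]<125)&(hsv[:,1]>140)&(hsv[:,2]>70)
    bm=b.reshape(U.shape).astype(np.uint8);nn,lab,st,ce=cv2.connectedComponentsWithStats(bm);i=1+np.argmax(st[1:,4]);b=(lab==i).ravel()
    B=P[b&(D>0)];l=B[B[:,2]>45];print("blue",len(B),np.percentile(B[:,2],[5,95]).round(),l.mean(0).round(1),"slope",np.polyfit(l[:,1],l[:,0],1)[0].round(3),"y",l[:,1].min().round(),l[:,1].max().round())
    if n=="top":
        rect=cv2.minAreaRect(np.argwhere(lab==i)[:,::-1].astype(np.float32)+[u0,v0]);c=cv2.boxPoints(rect)
        for x in c: print("box",x.round(1),onz(n,*x,54.5).round(1))
        print("knob",onz(n,300,254,28.5).round(1))
    cv2.imwrite(f"pics/{n}z.png",cv2.resize(p[v0:v1,u0:u1],None,fx=4,fy=4,interpolation=cv2.INTER_CUBIC))
```

```text
top lid pts 263 z percentiles [106.33540619 127.34264194 131.21500391 132.44153231]
75 10 [ 685.1 -122.5   75.6] slope 0.034 y -155.0 -107.0
95 15 [554.6 -56.5 109.4] slope -0.138 y -152.0 56.0
115 238 [545.7 -47.2 127.5] slope -0.128 y -157.0 60.0
blue 155 [50. 59.] [442.5   6.   54.7] slope -0.13 y -65.0 66.0Traceback (most recent call last):
  File "<stdin>", line 18, in <module>
cv2.error: OpenCV(4.12.0) /io/opencv/modules/imgproc/src/convhull.cpp:143: error: (-215:Assertion failed) total >= 0 && (depth == CV_32F || depth == CV_32S) in function 'convexHull'
```

Run:
```python
from h import *
yaw=0.128
ex=np.array([np.cos(yaw),np.sin(yaw)]);ey=np.array([-ex[1],ex[0]])
a=onz("top",253,257,54.5);b=onz("top",347,239,54.5);print("front ends",a.round(1),b.round(1),"yaw",np.arctan2(a[0]-b[0],-(a[1]-b[1]))%np.pi-np.pi/2)
k=onz("top",300,255,28.5);print("knob",k.round(1))
e=np.array([546,-48])
print("lid edge->knob in chest frame",((k[:2]-e)@ex).round(1),((k[:2]-e)@ey).round(1))
p=cv2.imread("pics/top0.png")[135:270,225:355];q=cv2.imread("pics/side0.png")[165:265,225:355]
cv2.imwrite("pics/z.png",np.vstack([cv2.resize(x,None,fx=2.5,fy=2.5,interpolation=cv2.INTER_CUBIC) for x in(p,q)]))
# side view: lid points by depth
d=np.load("sided.npy");L=[]
for v in range(165,265):
  for u in range(255,315):
    if d[v,u]>0:
      P=atd("side",u,v,d[v,u])
      if P[2]>80 and P[0]<600:L.append(P)
L=np.array(L);print(len(L),L.mean(0),np.percentile(L[:,2],98),np.polyfit(L[:,1],L[:,0],1), np.linalg.lstsq(np.c_[L[:,1:],np.ones(len(L))],L[:,0],rcond=None)[0])
```

```text
front ends [433.9  63.   54.5] [ 463.1 -187.5   54.5] yaw -1.454882716056829
knob [432.9 -61.5  28.5]
lid edge->knob in chest frame -113.9 1.0Traceback (most recent call last):
  File "<stdin>", line 15, in <module>
  File "h.py", line 11, in atd
    o,d=ray(n,u,v);return o+d*D
        ~~~^^^^^^^
  File "h.py", line 6, in ray
    K,k,R,t=cam(n);p=cv2.undistortPoints(np.array([[[u,v]]],float),K,np.array([k,0,0,0.]))[0,0]
            ~~~^^^
  File "h.py", line 4, in cam
    c=camera_info(n);R=cv2.Rodrigues(np.array(c["rvec"],float))[0];return np.array(c["camera_matrix"]),c["k1"],R,np.array(c["tvec"],float).ravel()
ValueError: time passes only in moves, steps and waits
```

View pics/z.png

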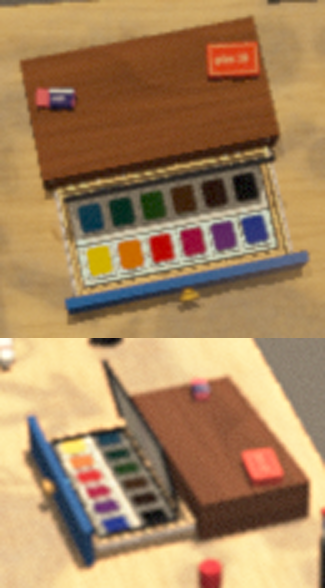

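The crop confirms the layout: the lid edge is the dark strip along the front of the chest, the knob is at the middle of the blue front, and the eraser and pin box sit near the chest's ends. The yaw is about 0.12 rad, the lid edge is at (546,-48,130) and the knob front at (433,-61). Next I move behind the lid with the fingers shut.

Request:
servo_tool(
  commands=[
    [0,0,0.042,0.0224,-0.0283,0,0],
    [0,0,0.042,0.0224,-0.0283,0,0],
    [0,0,0.042,0.0224,-0.0283,0,0],
    [0,0,0.042,0.0224,-0.0283,0,0],
    [0,0,0.042,0.0224,-0.0283,0,0],
    [0,0,0.042,0.0224,-0.0283,0,0],
    [0,0,0.042,0.0224,-0.0283,0,0],
    [0,0,0.042,0.0224,-0.0283,0,0],
    [0,0,0.042,0.0224,-0.0283,0,0],
    [0,0,0.042,0.0224,-0.0283,0,0],
  ],
)

```text
clock: 0.93
eef_pos: [386.9, 240.8, 230.9]
eef_rot: [0.192, -3.135, 0.0]
wrist_force: [1.1, 1.0, 0.7]
grip_width: 0.4
finger_force: 0.0
```

Request:
servo_tool(
  commands=[
    [0,0,0,0.0224,-0.0283,0,0],
    [0,0,0,0.0224,-0.0283,0,0],
    [0,0,0,0.0224,-0.0283,0,0],
    [0,0,0,0.0224,-0.0283,0,0],
    [0,0,0,0.0224,-0.0283,0,0],
    [0,0,0,0.0224,-0.0283,0,0],
    [0,0,0,0.0224,-0.0283,0,0],
    [0,0,0,0.0224,-0.0283,0,0],
    [0,0,0,0.0224,-0.0283,0,0],
    [0,0,0,0.0224,-0.0283,0,0],
  ],
)

```text
clock: 1.77
eef_pos: [611.0, -42.1, 230.5]
eef_rot: [0.188, -3.135, -0.001]
wrist_force: [-0.0, 0.1, -0.8]
grip_width: -0.2
finger_force: 0.0
```

Request:
servo_tool(
  commands=[
    [0,0,0,0,0,-0.0127,0],
    [0,0,0,0,0,-0.0127,0],
    [0,0,0,0,0,-0.0127,0],
    [0,0,0,0,0,-0.0127,0],
    [0,0,0,0,0,-0.0127,0],
    [0,0,0,0,0,-0.0127,0],
    [0,0,0,0,0,-0.0127,0],
    [0,0,0,0,0,-0.0127,0],
    [0,0,0,0,0,-0.0127,0],
    [0,0,0,0,0,-0.0127,0],
  ],
)

```text
clock: 2.6
eef_pos: [610.3, -40.3, 103.2]
eef_rot: [-0.189, 3.136, 0.0]
wrist_force: [0.9, -0.1, 0.3]
grip_width: -0.1
finger_force: 0.0
```

Request:
servo_tool(
  commands=[
    [0,0,0,-0.006,-0.0007,0,0],
    [0,0,0,-0.006,-0.0007,0,0],
    [0,0,0,-0.006,-0.0007,0,0],
    [0,0,0,-0.006,-0.0007,0,0],
    [0,0,0,-0.006,-0.0007,0,0],
    [0,0,0,-0.006,-0.0007,0,0],
    [0,0,0,-0.006,-0.0007,0,0],
    [0,0,0,-0.006,-0.0007,0,0],
    [0,0,0,-0.006,-0.0007,0,0],
    [0,0,0,-0.006,-0.0007,0,0],
  ],
)

```text
clock: 3.43
eef_pos: [550.0, -47.6, 104.5]
eef_rot: [-0.189, 3.135, 0.0]
wrist_force: [0.5, 1.1, 0.6]
grip_width: 0.0
finger_force: 0.3
```

```bash
cat > v.py <<'E'
import sys
from h import *
n=sys.argv[1]
p=get_image("top")[0][135:270,225:355];q=get_image("side")[0][165:265,225:355]
cv2.imwrite(f"pics/{n}.png",np.vstack([cv2.resize(x,None,fx=2.5,fy=2.5,interpolation=cv2.INTER_CUBIC) for x in(p,q)]))
E
python3 v.py a
```

```text
(no output)
```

View pics/a.png

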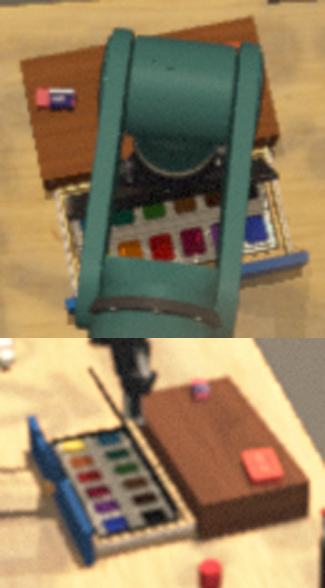

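The lid is being tipped by the fingers: the top edge now leans forward at about (95,370)–(130,410) in the crop, and the drawer and chest things haven't moved. I'll follow the arc down.

Request:
servo_tool(
  commands=[
    [0,0,0,-0.004,-0.0005,-0.0035,0],
    [0,0,0,-0.004,-0.0005,-0.0035,0],
    [0,0,0,-0.004,-0.0005,-0.0035,0],
    [0,0,0,-0.004,-0.0005,-0.0035,0],
    [0,0,0,-0.0042,-0.0005,-0.004,0],
    [0,0,0,-0.0042,-0.0005,-0.004,0],
    [0,0,0,-0.0042,-0.0005,-0.004,0],
    [0,0,0,-0.0042,-0.0005,-0.004,0],
    [0,0,0,-0.003,-0.0004,-0.005,0],
    [0,0,0,-0.003,-0.0004,-0.005,0],
  ],
)

```text
clock: 4.37
eef_pos: [511.2, -52.3, 63.9]
eef_rot: [0.189, -3.136, -0.0]
wrist_force: [0.0, 0.0, 0.0]
grip_width: -0.0
finger_force: 0.3
```

Request:
servo_tool(
  commands=[
    [0,0,0,-0.003,-0.0004,-0.005,0],
    [0,0,0,-0.003,-0.0004,-0.005,0],
    [0,0,0,-0.0025,-0.0003,-0.0035,0],
    [0,0,0,-0.0025,-0.0003,-0.0035,0],
    [0,0,0,-0.0025,-0.0003,-0.0035,0],
    [0,0,0,-0.0025,-0.0003,-0.0035,0],
    [0,0,0,-0.0015,-0.0002,-0.001,0],
    [0,0,0,-0.0015,-0.0002,-0.001,0],
    [0,0,0,-0.0015,-0.0002,-0.001,0],
    [0,0,0,-0.0015,-0.0002,-0.001,0],
  ],
)

```text
clock: 5.2
eef_pos: [489.6, -55.2, 36.4]
eef_rot: [-0.189, 3.136, -0.0]
wrist_force: [-0.1, -0.8, 0.5]
grip_width: 0.1
finger_force: 0.0
```

```bash
python3 v.py b
```

```text
(no output)
```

View pics/b.png

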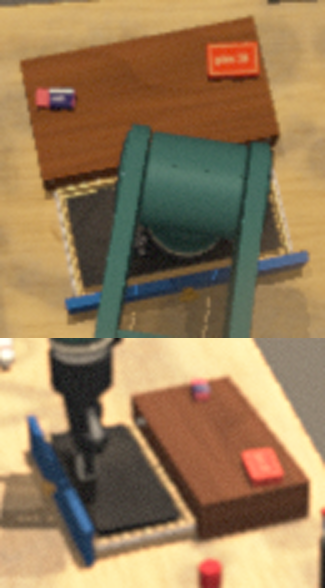

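The crop shows the black lid lying down over the pans, with the drawer in place. I'll press it lightly to be sure.

Request:
servo_tool(
  commands=[
    [0,0,0,0,0,-0.001,0],
    [0,0,0,0,0,-0.001,0],
    [0,0,0,0,0,-0.001,0],
    [0,0,0,0,0,-0.001,0],
    [0,0,0,0,0,-0.001,0],
    [0,0,0,0,0,-0.001,0],
    [0,0,0,0,0,-0.001,0],
    [0,0,0,0,0,-0.0005,0],
    [0,0,0,0,0,0,0],
    [0,0,0,0,0,0,0],
  ],
)

```text
clock: 6.13
eef_pos: [489.8, -55.1, 29.2]
eef_rot: [-0.189, 3.135, 0.0]
wrist_force: [-0.9, 0.4, 2.8]
grip_width: 0.0
finger_force: 1.5
```

Request:
servo_tool(
  commands=[
    [0,0,0,0,0,0.007,0],
    [0,0,0,0,0,0.012,0],
    [0,0,0,0,0,0.012,0],
    [0,0,0,0,0,0.012,0],
    [0,0,0,0,0,0.012,0],
    [0,0,0,-0.021,-0.0024,0,0],
    [0,0,0,-0.021,-0.0024,0,0],
    [0,0,0,-0.021,-0.0024,0,0],
    [0,0,0,-0.021,-0.0024,0,0],
    [0,0,0,-0.021,-0.0024,0,0],
  ],
)

```text
clock: 6.97
eef_pos: [383.7, -67.2, 84.0]
eef_rot: [-0.189, 3.136, -0.0]
wrist_force: [-0.9, -0.4, -0.5]
grip_width: -0.4
finger_force: 0.0
```

Request:
servo_tool(
  commands=[
    [0,0,0,0,0,-0.006,0],
    [0,0,0,0,0,-0.006,0],
    [0,0,0,0,0,-0.006,0],
    [0,0,0,0,0,-0.006,0],
    [0,0,0,0,0,-0.006,0],
    [0,0,0,0,0,-0.006,0],
    [0,0,0,0,0,-0.006,0],
    [0,0,0,0,0,-0.006,0],
    [0,0,0,0,0,-0.006,0],
    [0,0,0,0,0,-0.006,0],
  ],
)

```text
clock: 7.8
eef_pos: [384.6, -67.1, 23.2]
eef_rot: [0.189, -3.136, -0.0]
wrist_force: [0.1, 1.0, -0.6]
grip_width: -0.0
finger_force: 0.0
```

```bash
python3 v.py c
```

```text
(no output)
```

View pics/c.png

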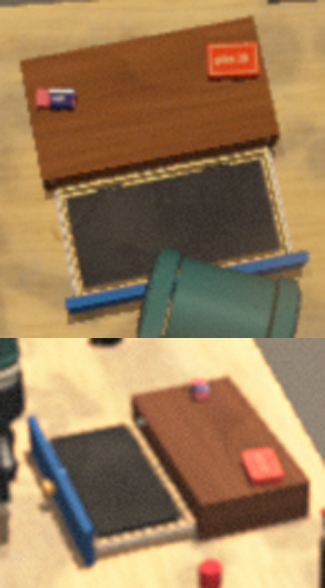

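The tin is shut, the drawer still stands out and the fingers are in front of the knob. Now I push.

Request:
servo_tool(
  commands=[
    [0,0,0,0.006,0.0007,0,0],
    [0,0,0,0.006,0.0007,0,0],
    [0,0,0,0.006,0.0007,0,0],
    [0,0,0,0.006,0.0007,0,0],
    [0,0,0,0.006,0.0007,0,0],
    [0,0,0,0.006,0.0007,0,0],
    [0,0,0,0.006,0.0007,0,0],
    [0,0,0,0.006,0.0007,0,0],
    [0,0,0,0.006,0.0007,0,0],
    [0,0,0,0.006,0.0007,0,0],
  ],
)

```text
clock: 8.73
eef_pos: [445.1, -59.9, 23.8]
eef_rot: [0.189, -3.135, -0.001]
wrist_force: [-1.7, 1.0, 1.3]
grip_width: -0.0
finger_force: 0.6
```

Request:
servo_tool(
  commands=[
    [0,0,0,0.007,0.0009,0,0],
    [0,0,0,0.007,0.0009,0,0],
    [0,0,0,0.007,0.0009,0,0],
    [0,0,0,0.007,0.0009,0,0],
    [0,0,0,0.007,0.0009,0,0],
    [0,0,0,0.007,0.0009,0,0],
    [0,0,0,0.007,0.0009,0,0],
    [0,0,0,0.007,0.0009,0,0],
    [0,0,0,0.007,0.0009,0,0],
    [0,0,0,0.007,0.0009,0,0],
  ],
)

```text
clock: 9.57
eef_pos: [515.3, -51.1, 23.7]
eef_rot: [0.189, -3.136, 0.0]
wrist_force: [-1.3, -0.2, 1.3]
grip_width: 0.2
finger_force: 0.7
```

```bash
python3 v.py d
```

```text
(no output)
```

View pics/d.png

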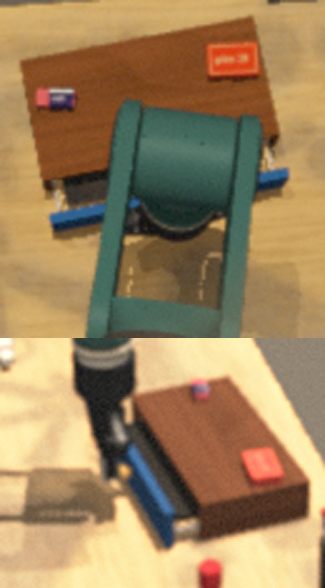

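The front is still about 30 mm out of the chest, moving square, and the eraser and pin box haven't moved. I'll continue slower.

Request:
servo_tool(
  commands=[
    [0,0,0,0.003,0.0004,0,0],
    [0,0,0,0.003,0.0004,0,0],
    [0,0,0,0.003,0.0004,0,0],
    [0,0,0,0.003,0.0004,0,0],
    [0,0,0,0.003,0.0004,0,0],
    [0,0,0,0.003,0.0003,0,0],
    [0,0,0,0.003,0.0003,0,0],
    [0,0,0,0.003,0.0003,0,0],
    [0,0,0,0.001,0.0001,0,0],
    [0,0,0,0.001,0.0001,0,0],
  ],
)

```text
clock: 10.5
eef_pos: [540.8, -47.9, 23.9]
eef_rot: [0.189, -3.136, -0.0]
wrist_force: [-1.0, 0.8, 0.7]
grip_width: -0.2
finger_force: 0.5
```

Request:
servo_tool(
  commands=[
    [0,0,0,0.001,0.0001,0,0],
    [0,0,0,0.001,0.0001,0,0],
    [0,0,0,0.001,0.0001,0,0],
    [0,0,0,0.001,0.0001,0,0],
    [0,0,0,0.001,0.0001,0,0],
    [0,0,0,0,0,0,0],
    [0,0,0,0,0,0,0],
    [0,0,0,0,0,0,0],
    [0,0,0,0,0,0,0],
    [0,0,0,0,0,0,0],
  ],
)

```text
clock: 11.33
eef_pos: [545.8, -47.6, 24.0]
eef_rot: [-0.189, 3.135, -0.0]
wrist_force: [-0.5, -0.0, 0.9]
grip_width: -0.3
finger_force: 0.0
```

Request:
servo_tool(
  commands=[
    [0,0,0,0.001,0.0001,0,0],
    [0,0,0,0.001,0.0001,0,0],
    [0,0,0,0.001,0.0001,0,0],
    [0,0,0,0.001,0.0001,0,0],
    [0,0,0,0.001,0.0001,0,0],
    [0,0,0,0,0,0,0],
    [0,0,0,0,0,0,0],
    [0,0,0,0,0,0,0],
    [0,0,0,0,0,0,0],
    [0,0,0,0,0,0,0],
  ],
)

```text
clock: 12.17
eef_pos: [550.8, -47.0, 23.9]
eef_rot: [-0.189, 3.135, 0.0]
wrist_force: [0.1, 0.2, 0.1]
grip_width: 0.1
finger_force: 0.0
```

Request:
servo_tool(
  commands=[
    [0,0,0,0.001,0.0001,0,0],
    [0,0,0,0.001,0.0001,0,0],
    [0,0,0,0.001,0.0001,0,0],
    [0,0,0,0.001,0.0001,0,0],
    [0,0,0,0.001,0.0001,0,0],
    [0,0,0,0,0,0,0],
    [0,0,0,0,0,0,0],
    [0,0,0,0,0,0,0],
    [0,0,0,0,0,0,0],
    [0,0,0,0,0,0,0],
  ],
)

```text
clock: 13.0
eef_pos: [550.9, -47.0, 23.8]
eef_rot: [0.188, -3.124, 0.0]
wrist_force: [-14.1, -2.1, 11.5]
grip_width: 0.1
finger_force: 7.3
```

```bash
python3 v.py e
```

```text
(no output)
```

View pics/e.png

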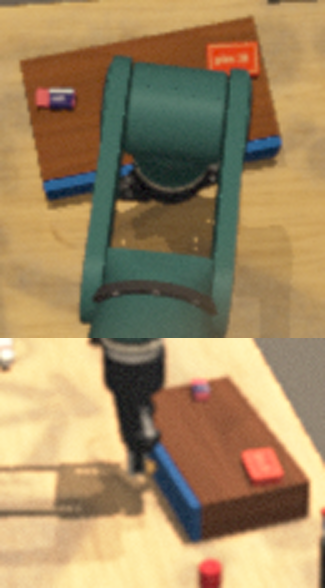

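The blue front sits flush against the chest and the stop shows as a 14 N reaction, so the drawer is home. I'll back off and lift.

Request:
servo_tool(
  commands=[
    [0,0,0,-0.005,-0.0006,0,0],
    [0,0,0,-0.01,-0.0012,0,0],
    [0,0,0,-0.015,-0.0018,0,0],
    [0,0,0,-0.02,-0.0024,0,0],
    [0,0,0,-0.02,-0.0024,0.01,0],
    [0,0,0,-0.02,-0.0024,0.02,0],
    [0,0,0,0,0,0.03,0],
    [0,0,0,0,0,0.03,0],
    [0,0,0,0,0,0,0],
    [0,0,0,0,0,0,0],
  ],
)

```text
clock: 13.93
eef_pos: [467.2, -57.7, 116.4]
eef_rot: [-0.188, 3.129, -0.003]
wrist_force: [0.3, 0.5, -0.6]
grip_width: 0.0
finger_force: 0.0
```

```bash
python3 v.py f
```

```text
(no output)
```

View pics/f.png

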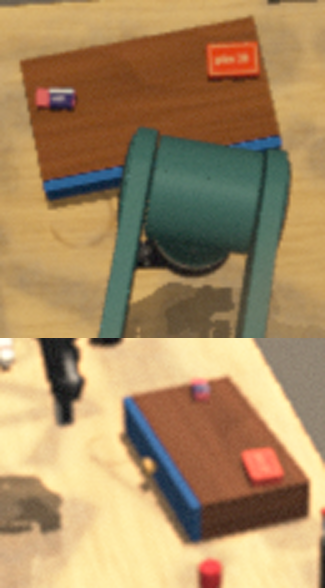

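The drawer is flush, the fingers are clear and everything else is in place.

```bash
python3 -c "
from rig import *
print(finish_job())"
```

```text
the job is handed in; nothing more can be done
None
```

The tin's lid was tipped shut with the drawer still out, then the drawer was pushed home until it hit its stop; it looked flush, nothing else had visibly moved, and I handed the job in at about 14 s (no verdict came back).

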